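Hook the stuck setting key out of the drilling jig

TASK

The setting key is stuck deep in the narrow slot of the drilling jig. Take the hooked pick from its stand, reach its hook into the slot, drag the key out past the spring catch until it presses lightly on the sprung buffer on the apron, and then put the pick back upright in its stand. Work gently: do not force the pick against the jig or ram the buffer, touch the key only with the pick, and leave the masking tape and the small screwdriver where they are.

Things in the scene. Friction and masses are not known exactly. Their poses are not given: they have to be found in the camera images.
- jig: Fixed drilling jig flat on the worktop. Origin: its underside, below the middle of the slot's mouth; x runs from the mouth into the slot, z up. Aluminium base plate 190 x 60 x 6 mm (x -110 to +80 mm); on it, at x 0 to 80, a grey block 46 mm wide, top at z = 45 mm, that holds the slot. In front (x below 0) the plate is an open apron.
- slot_mouth (a point): Centre of the slot's mouth, axes as the jig's. The slot is 22 mm wide, 34 mm high (6 to 40 mm above the worktop), 72 mm deep, open at this end, closed at the back, roofed; along the roof runs a slit only 6 mm wide.
- catch_place (a point): The catch, near the mouth: a bent spring wire standing 3.5 mm out of the slot's +y wall, 4 to 8 mm above the slot's floor, 1 to 21 mm behind the mouth. It yields sideways; the key needs a pull of some 3 to 6 N to pass it. The hook passes above it.
- apron (a point): Point on the apron's top (6 mm above the worktop), 68 mm in front of the mouth. Low rails (23 mm apart, 5 mm high) guide the key. Across the apron stands a low sprung buffer, 20 mm wide, 7.5 mm high. Its place is not measured: its face is anywhere within 17 mm of this point along x; find it by feel. It yields 0.25 mm per N towards -x; it must feel 2 N for a moment, over 9 N is too much.
- key_mid (a point): Centre of the setting key, a loose plain steel block 44 (x) x 20 (y) x 12 mm high, about 70 g, lying flat in the slot, axes as the jig's. At the start its front end is 21 to 29 mm inside the mouth. An open through hole 14 mm (x) by 10 mm (y) is centred 9 mm from this point towards -x (13 mm behind the front end); the hook drops into it from above.
- pick_grip (a point): Middle of the handle of the loose hooked pick (0.12 kg). Axes: z up along the handle, x the way the foot points. Square black handle 16 x 16 x 52 mm, then a collar 28 x 28 x 5 mm (underside 31 mm below this point), then a round shaft 8 mm thick down to the foot: a straight bar 5 mm thick from the shaft 48 mm along +x, its centre line 62.5 mm below this point.
- hook_tip (a point): Tip of the pick's hook, its lowest point: 46.5 mm along +x and 77 mm below pick_grip. The hook is 4.4 mm thick, bends down from the foot's far end and leans slightly back; its tip is 12 mm below the foot's underside, so with the foot lying on the 12 mm high key the tip just reaches the key's underside.
- stand_top (a point): Centre of the top of the fixed wooden pick stand, where the pick's axis stands; x is the way the foot points in it. Block 90 x 44 mm (x -23 to +67), 56 mm high; slot 13 mm wide, x -10 to +58, open above, 50 mm deep. Shaft and foot hang in it and the collar rests on the top: pick_grip is then 31 mm above this point. Lift straight up, lower straight down.
- masking_tape: Loose bystander: roll of masking tape, 106 mm across, 25 mm high, lying flat. Origin under its centre.
- small_screwdriver: Loose bystander: small blue screwdriver 141 mm long, lying on the worktop. Origin under its middle.

How it is judged:
By the outcome, as a careful person would: the job done as asked, in the order asked, and still so for the second after the job is handed in, with the robot touching nothing.
It also fails if it takes over 64 s, if anything falls off the work surface, if the arm or the gripper's body presses on something with over 40 N, if the wrist force passes 120 N, or if a joint passes its speed limit or range.

ROBOT

A 7-joint arm with a two-finger parallel gripper is mounted at the origin on a cart in front of the work surface, level with it; the furniture and walls round the work are solid. World frame = base frame: x ahead of the robot, y to its left, z up, the work surface at z = 0. Lengths are in mm, angles in rad, forces in N, time in s.
With the tool pointing down it reaches from about 400 to 900 mm from the base axis. Payload 5.6 kg.
Tool frame: the origin (TCP) lies midway between the tips of the shut fingers; the grasp point (between the pads) lies 19 mm behind it; z points along the fingers, y is the line along which they close (so a half turn about z gives the same grasp; the last joint's range is limited). The gripper opens to 92 mm and grips with 3 to 60 N. Pads are 20 mm wide; open, the fingers measure 128 mm over their backs; the gripper's body (75 mm by 189 mm) begins 69 mm behind the grasp point.
Start: joints at [-1.3, 0.468, -0.012, 1.603, 0.006, 1.071, -0.056], TCP at [200.68, 618.253, 214.592] pointing down, gripper open.
Joint ranges: [-2.53, 2.53], [-0.31, 2.02], [-1.57, 1.55], [0.28, 2.44], [-1.29, 4.43], [0.15, 1.84], [-2.92, 2.92]. Speed limits (rad/s): [2.57, 2.57, 3.14, 3.14, 3.14, 3.14, 3.14].

INTERFACE

Orientations are given as a rotation vector (axis times angle).
In Python, from cell import robot, grip, kin, viewer gives the robot as it stands. Calls block until the motion is done:
- robot.movep(position, orientation): joint-space move of the TCP to a pose.
- robot.servo_line(position, feed=150, rotation=None): straight line of the TCP; rotation=None keeps the orientation; feed is the mean speed in mm/s.
- robot.goto_joints(angles): joint-space move.
- grip(opening, newtons=None): opening from 0.0 (shut) to 1.0 (fully open); newtons is the grip in N (None keeps the last); returns when the fingers have stopped.
- robot.hold(seconds).
- kin.ik(position, orientation): joint angles nearest the present ones, or None.
- robot.observe(): the state.
- viewer.read_camera(name): name is "scene" or "top" or "wrist"; returns the picture (480x640x3 uint8, red, green, blue); there is no depth.
- viewer.camera_info(name): a dict with "camera_matrix" (3x3 intrinsics, pixels), "k1" (the pictures are not rectified: a ray, as slopes to the right and down, at radius r is drawn at 1 + k1 r^2 times it, then the intrinsics apply), "R" (3x3) and "t" (3): a world point X has camera coordinates R X + t. Camera axes: x right, y down, z forward; pixel columns grow to the right and rows downward; lengths in mm; the calibration is good to about 2 mm. A picture is of the moment at which its call begins: read the wrist's pose just before it. camera_info takes no time and is no camera call; for the wrist camera it gives the pose at the moment of the call.
A pose or a line that the arm cannot do raises robot.IKError and nothing moves.
- robot.job_done(): hands the job in; it is judged then, once.
Trained networks look in the newest picture that a camera, given by its name, has taken for a name from the list of things; names that differ only in an ending like _2 or _b are one class to them, and where a whole thing is asked for, a point or a joint stands for the part that bears it (a point fixed in the world has none). Each returns a list of dicts, best first, with "confidence" (0 to 1); they miss things now and then, are a little off and sometimes report something else, mostly with a low value. They report only what shows in the picture. A call takes as long as a camera call.
- viewer.silhouettes(name, camera): "mask" (480x640 bool, what is visible of it).
- viewer.pinpoint(name, camera): "at" ([x, y, z] in mm, in the coordinates of the camera as it stood for that picture, good to about 4 mm: a listed point, or the origin of a listed thing).
The state is a dict: "t": time; "joints": joint angles; "joint_velocities": joint speeds; "joint_torque": joint torques, N m; "tcp_pos": TCP position; "tcp_rot": TCP orientation; "contact_force": force on the tool from outside, world axes, zero at the start; "wrist_torque": the same for the moment, N m; "grip_width": opening from 0.0 (shut) to 1.0 (fully open); "grip_force": force on a finger pad.
Only numpy, scipy, OpenCV 4.12 (cv2) and the standard library are available. Lean on these libraries where they do the work, as an engineer would, in place of code of your own. Each camera call takes 0.05 s, during which the arm holds its last target. There are 200 camera calls.

## Working session

There is one attempt and no reset: what is moved stays moved. The work goes in short steps, each a Python script; the robot and the scene stay as the last script left them, time stands still between calls to the robot, and variables do not carry over. Pictures are saved under pics/ and viewed, at most 14 in all, crops included, and the job is handed in when it is done.

```bash
ls; mkdir -p pics
cat > h.py <<'E'
import numpy as np, cv2
from cell import robot, grip, kin, viewer
def w(info,p): return np.array(info["R"]).T@(np.array(p)-np.array(info["t"]))
def pix(info,X):
    c=np.array(info["R"])@np.array(X,float)+np.array(info["t"]); s=c[:2]/c[2]; s=s*(1+info["k1"]*(s@s))
    K=np.array(info["camera_matrix"]); return (K@[*s,1])[:2]
def ray(info,uv):
    K=np.array(info["camera_matrix"]); d=(np.linalg.inv(K)@[*uv,1])[:2]; s=d.copy()
    for _ in range(20): s=d/(1+info["k1"]*(s@s))
    R=np.array(info["R"]); o=-R.T@np.array(info["t"]); v=R.T@[*s,1]; return o,v/np.linalg.norm(v)
def atz(info,uv,z):
    o,v=ray(info,uv); return o+v*(z-o[2])/v[2]
def tri(rs):
    A=np.zeros((3,3));b=np.zeros(3)
    for o,v in rs:
        P=np.eye(3)-np.outer(v,v);A+=P;b+=P@o
    return np.linalg.solve(A,b)
def save(im,n): cv2.imwrite(f"pics/{n}.png",cv2.cvtColor(im,cv2.COLOR_RGB2BGR))
E
python3 - <<'E'
from h import *
for c in ["scene","top"]:
    im=viewer.read_camera(c); save(im,c); i=viewer.camera_info(c)
    print(c,w(i,[0,0,0]).round(), np.array(i["camera_matrix"])[0,0])
    for n in ["jig","slot_mouth","apron","key_mid","pick_grip","hook_tip","stand_top","masking_tape","small_screwdriver"]:
        for d in viewer.pinpoint(n,c)[:2]: print(n,round(d["confidence"],2),w(i,d["at"]).round(1),pix(i,w(i,d["at"])).round())
o=robot.observe();print(o["t"],o["tcp_rot"],o["contact_force"])
E
```

```text
pics
scene [-133. -650.  560.] 459.3345595716348
jig 0.65 [ 547.2 -252.2   -2.8] [402. 312.]
slot_mouth 0.81 [ 551.7 -250.6   24.4] [404. 300.]
key_mid 0.36 [ 594.7 -238.6   13.4] [410. 293.]
pick_grip 0.56 [481.8 149.1  87.3] [250. 224.]
stand_top 0.57 [485.3 154.1  56.6] [250. 234.]
masking_tape 0.91 [474.5 388.6  -3.9] [195. 228.]
small_screwdriver 0.87 [ 505.5 -444.8   -1.4] [481. 367.]
small_screwdriver 0.17 [ 485.5 -265.8    6.8] [391. 325.]
top [  63.  106. 1188.] 500.39764084360775
jig 0.85 [ 5.498e+02 -2.489e+02  5.000e-01] [404. 215.]
slot_mouth 0.82 [ 547.7 -254.    28.9] [407. 211.]
apron 0.92 [ 483.8 -271.5    8.2] [422. 233.]
pick_grip 0.58 [ 509.  -445.     3.3] [478. 207.]
pick_grip 0.51 [483.9 156.   87.8] [257. 272.]
hook_tip 0.6 [532.3 160.6  11.5] [255. 265.]
stand_top 0.96 [487.7 151.7  57.4] [260. 274.]
stand_top 0.6 [483.7 153.7  92. ] [258. 271.]
masking_tape 0.81 [475.7 385.6  -1.3] [174. 313.]
small_screwdriver 0.65 [ 508.2 -448.3    3.6] [479. 207.]
1.0 [4.90967848e-01 3.10294261e+00 7.74597326e-06] [-0.733024    0.44183005 -0.13364038]
```

View pics/scene.png

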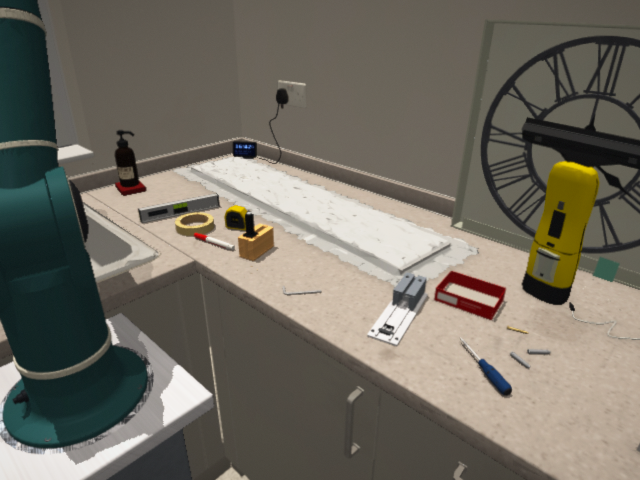

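View pics/top.png

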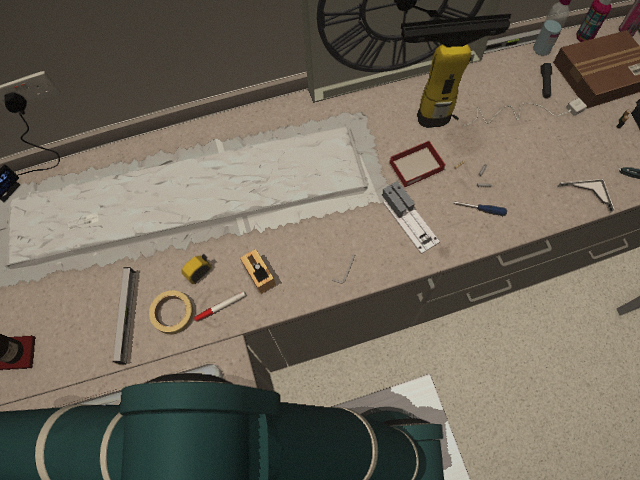

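The scene view shows the stand with the pick at about (255,242) and the jig at (400,305), apron towards the robot. The top view shows the stand at (258,270), jig at (410,215), tape (171,312) and screwdriver (480,208). Next I take close wrist views.

```bash
cat >> h.py <<'E'
from scipy.spatial.transform import Rotation as Rn
def rot(th): # tool down, tool y at angle th+90deg
    return Rn.from_matrix(np.array([[-np.cos(th),-np.sin(th),0],[-np.sin(th),np.cos(th),0],[0,0,-1]]).T.T).as_rotvec()
E
python3 - <<'E'
from h import *
print(Rn.from_rotvec(rot(.15)).as_matrix().round(2))
i=viewer.camera_info("wrist");o=robot.observe()
T=Rn.from_rotvec(o["tcp_rot"]).as_matrix()
print("cam in tcp",T.T@(w(i,[0,0,0])-o["tcp_pos"]),"\n",T.T@np.array(i["R"]).T, i["camera_matrix"],i["k1"])
th=.15; T2=Rn.from_rotvec(rot(th)).as_matrix()
off=T.T@(w(i,[0,0,0])-o["tcp_pos"]); v=T.T@np.array(i["R"]).T[:,2]
for k,(z,d) in enumerate([(230,[0,0,0]),(230,[-50,50,0])]):
    # centre the stand in the view, height z of tcp
    oo=T2@off; vv=T2@v; s=(60-z-oo[2])/vv[2]
    p=np.array([490,155,z])+d; p[:2]-= (oo+vv*s)[:2]
    print("to",p,kin.ik(p,rot(th)))
    robot.movep(p,rot(th))
    i=viewer.camera_info("wrist"); im=viewer.read_camera("wrist"); save(im,f"w{k}")
    np.save(f"w{k}.npy",i,allow_pickle=True)
    for n in ["stand_top","pick_grip","hook_tip"]:
        for e in viewer.pinpoint(n,"wrist")[:2]: X=w(i,e["at"]);print(n,round(e["confidence"],2),X.round(1),pix(i,X).round())
o=robot.observe();print(o["t"],o["tcp_pos"],o["contact_force"],o["joints"])
E
```

```text
[[-0.99 -0.15 -0.  ]
 [-0.15  0.99 -0.  ]
 [ 0.    0.   -1.  ]]
cam in tcp [  81.82113702    0.28815381 -170.33433383] 
 [[ 5.32855787e-04 -9.56220572e-01 -2.92646432e-01]
 [ 9.99999754e-01  3.75977260e-04  5.92313614e-04]
 [-4.56354060e-04 -2.92646675e-01  9.56220537e-01]] [[368.78054388   0.         317.01345758]
 [  0.         368.78054388 246.28786927]
 [  0.           0.           1.        ]] -0.027260904553402857Traceback (most recent call last):
  File "<stdin>", line 11, in <module>
numpy._core._exceptions._UFuncOutputCastingError: Cannot cast ufunc 'subtract' output from dtype('float64') to dtype('int64') with casting rule 'same_kind'
```

```bash
cat >> h.py <<'E'
OFF=np.array([81.8,.3,-170.3]); V=np.array([-.2926,.0006,.9562])
def look(c,z,th,name,names,move=True):
    if move:
        T2=Rn.from_rotvec(rot(th)).as_matrix(); oo=T2@OFF; vv=T2@V; s=(c[2]-z-oo[2])/vv[2]
        p=np.array([c[0],c[1],z],float); p[:2]-=(oo+vv*s)[:2]
        robot.movep(p,rot(th))
    i=viewer.camera_info("wrist"); im=viewer.read_camera("wrist"); save(im,name); np.save(name+".npy",i,allow_pickle=True)
    for n in names:
        for e in viewer.pinpoint(n,"wrist")[:2]: X=w(i,e["at"]);print(n,round(e["confidence"],2),X.round(1),pix(i,X).round())
    return i,im
E
python3 - <<'E'
from h import *
N=["stand_top","pick_grip","hook_tip"]
look([490,155,60],230,.15,"w0",N)
look([470,190,60],230,.15,"w1",N)
o=robot.observe();print(o["t"],o["tcp_pos"],o["contact_force"],o["joints"])
E
```

```text
stand_top 0.95 [490.6 151.9  55.8] [313. 245.]
pick_grip 0.64 [486.2 152.1  92.9] [314. 253.]
stand_top 0.84 [488.  153.6  58. ] [276. 258.]
pick_grip 0.82 [489.1 154.2  85.8] [274. 269.]
hook_tip 0.79 [530.9 161.   10.3] [283. 281.]
3.625 [448.45175575 185.36806786 230.014519  ] [-0.31629696  1.1624387   0.46417025] [-0.64797939  0.16588328  0.2087739   1.99083386 -0.04054952  0.98873993
  1.29973221]
```

View pics/w0.png

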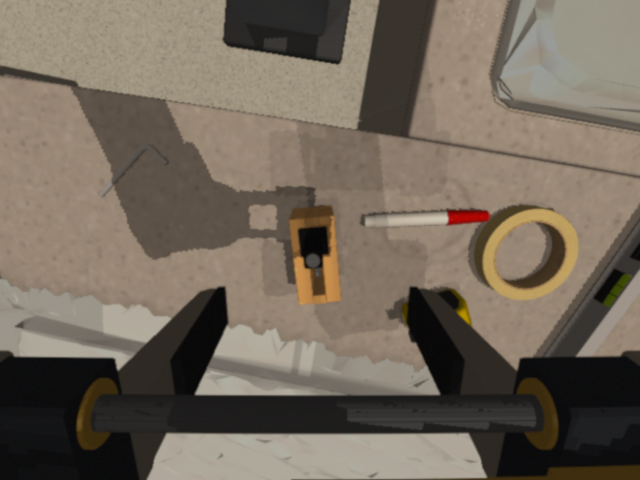

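View pics/w1.png

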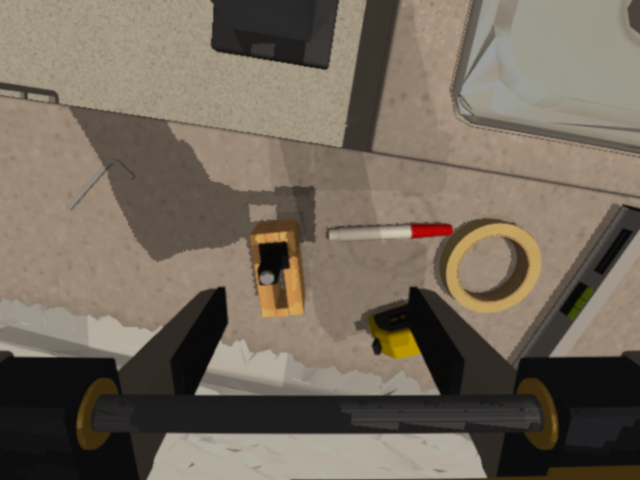

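Both wrist views show the stand, foot pointing down-image (+x); the handle's top cap is at (313,261) in w0 and (266,278) in w1. I fit the stand box to the orange pixels in both views.

```bash
cat >> h.py <<'E'
from scipy.optimize import minimize
def hullmask(i,P,xyth):
    x,y,th=xyth; c,s=np.cos(th),np.sin(th); P=np.array(P,float)
    W=np.c_[x+c*P[:,0]-s*P[:,1],y+s*P[:,0]+c*P[:,1],P[:,2]]
    q=np.array([pix(i,X) for X in W]); m=np.zeros((480,640),np.uint8)
    cv2.fillConvexPoly(m,cv2.convexHull((q*16).astype(np.int32)),1,cv2.LINE_8,4); return m.astype(bool)
def box(x0,x1,y0,y1,z0,z1): return [(a,b,c) for a in(x0,x1) for b in (y0,y1) for c in (z0,z1)]
def fit(views,solid,x0):  # views: (info, mask, ignore)
    def f(p):
        r=0
        for i,m,g in views:
            h=hullmask(i,solid,p); r+=np.sum((h^m)&~g)
        return r
    best=min((minimize(f,np.array(x0)+[dx,dy,dt],method="Nelder-Mead",options=dict(initial_simplex=np.array(x0)+[dx,dy,dt]+np.array([[0,0,0],[5,0,0],[0,5,0],[0,0,.08]]),xatol=.05,fatol=.5)) for dx,dy,dt in [(0,0,0),(4,-4,.1),(-4,4,-.1)]),key=lambda r:r.fun)
    return best.x,best.fun
E
python3 - <<'E'
from h import *
vs=[]
for k in (0,1):
    i=np.load(f"w{k}.npy",allow_pickle=True).item(); im=cv2.imread(f"pics/w{k}.png"); hsv=cv2.cvtColor(im,cv2.COLOR_BGR2HSV)
    m=(hsv[...,1]>130)&(hsv[...,0]>8)&(hsv[...,0]<24)&(hsv[...,2]>40)
    roi=np.zeros_like(m); c=pix(i,[505,155,40]).astype(int); roi[c[1]-75:c[1]+65,c[0]-45:c[0]+45]=1; m&=roi
    m2=cv2.morphologyEx(m.astype(np.uint8),cv2.MORPH_OPEN,np.ones((2,2)))
    dark=(hsv[...,2]<70)&roi
    g=hullmask(i,box(-15,15,-15,15,50,118),(488,153,.15)) | hullmask(i,box(-10,58,-6,6,56,56),(488,153,.15))
    vs.append((i,m2.astype(bool),g)); print(m2.sum())
S=box(-23,67,-22,22,0,56)
for v in ([vs[0]],[vs[1]],vs): print(fit(v,S,(488,153,.13)))
W=[np.load(f"w{k}.npy",allow_pickle=True).item() for k in (0,1)]
print("cap",tri([ray(W[0],(313,261)),ray(W[1],(266,278))]), atz(W[0],(313,261),113),atz(W[1],(266,278),113))
big=[]
p,_=fit(vs,S,(488,153,.13))
for k in (0,1):
    im=cv2.imread(f"pics/w{k}.png"); i=W[k]
    for sol,col in ((S,(0,255,0)),(box(-8,8,-8,8,61,113),(0,0,255))):
        cs,_=cv2.findContours(hullmask(i,sol,p).astype(np.uint8),0,1); cv2.drawContours(im,cs,-1,col,1)
    c=pix(i,[505,155,40]).astype(int); big.append(cv2.resize(im[c[1]-75:c[1]+75,c[0]-65:c[0]+65],None,fx=3,fy=3,interpolation=0))
cv2.imwrite("pics/fit1.png",np.hstack(big))
E
```

```text
3139
3216
(array([4.87743914e+02, 1.52222581e+02, 2.48174296e-01]), np.float64(267.0))
(array([4.87917590e+02, 1.51478926e+02, 2.37169939e-01]), np.float64(263.0))
(array([4.87742801e+02, 1.52383407e+02, 2.30848923e-01]), np.float64(557.0))
cap [484.69093967 151.21669636 119.58502442] [487.11079262 151.56125711 113.        ] [487.33054147 150.59963926 113.        ]
```

View pics/fit1.png

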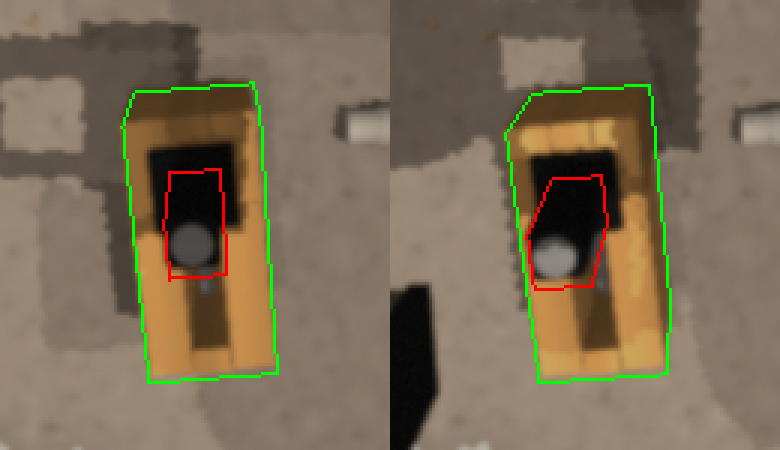

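The fit overlays both views well: stand at (487.7,152.2), yaw ≈0.24, handle where expected. Grasping now, then looking at the jig.

Run:
```python
from h import *
x,y,th=487.5,152.0,.24
grip(.45,45)
robot.movep([x,y,140],rot(th)); robot.servo_line([x,y,67],feed=80)
f0=robot.observe()["contact_force"]
grip(0.0,50); o=robot.observe(); print(f0,o["contact_force"],o["grip_width"]*92,o["grip_force"],o["tcp_pos"])
robot.servo_line([x,y,75],feed=25); o=robot.observe(); print(o["contact_force"],o["wrist_torque"])
robot.servo_line([x,y,150],feed=90); o=robot.observe(); print(o["t"],o["contact_force"],o["wrist_torque"],o["grip_width"]*92)
N=["slot_mouth","apron","key_mid","jig","hook_tip","pick_grip"]
look([530,-255,30],230,.27,"j0",N)
look([500,-255,30],225,.27,"j1",N)
print(robot.observe()["t"])
```

```text
[0.20852446 1.70055264 0.56468555] [-0.6641034   0.77320587  2.31376253] 15.227762685885935 50.000503063201904 [487.62693002 152.0800857   67.23753346]
[ 0.0635125   0.31848862 -1.76645435] [-0.02525531 -0.02252623  0.04056149]
8.0 [ 0.52491873 -0.4664399  -1.11667332] [0.01330589 0.00497644 0.01352362] 15.497658629856847
slot_mouth 0.57 [ 548.8 -251.1   19.2] [315. 259.]
apron 0.65 [ 482.3 -271.6    6.9] [313. 194.]
jig 0.71 [ 5.494e+02 -2.529e+02 -1.000e-01] [313. 254.]
pick_grip 0.57 [ 495.5 -260.   252.4] [326. 317.]
apron 0.78 [ 478.8 -269.9    7.3] [309. 220.]
pick_grip 0.56 [ 470.2 -261.   245.7] [323. 324.]
10.5083
```

View pics/j0.png

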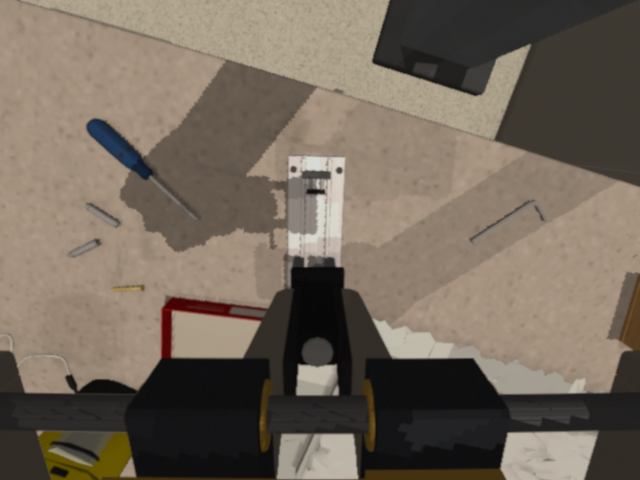

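The wrist view shows the apron end at (288–344,157) but the pick hides the block. I shift the camera forward so the whole jig is visible.

Run:
```python
from h import *
N=["slot_mouth","apron","key_mid","jig"]
look([610,-235,30],230,.28,"j2",N)
look([625,-270,30],200,.28,"j3",N)
o=robot.observe();print(o["t"],o["tcp_pos"])
a=cv2.imread("pics/j2.png")[40:290,220:420]; b=cv2.imread("pics/j3.png")[20:270,180:380]
cv2.imwrite("pics/j23.png",np.hstack([cv2.resize(q,None,fx=2,fy=2) for q in (a,b)]))
```

```text
slot_mouth 0.79 [ 549.1 -251.6   23.3] [318. 185.]
apron 0.76 [ 483.4 -274.1    5.9] [315. 114.]
key_mid 0.6 [ 599.2 -238.8   17.6] [317. 233.]
key_mid 0.27 [ 503.5 -444.1   -2.1] [149.  86.]
jig 0.58 [ 550.6 -255.3   -2.4] [315. 182.]
jig 0.47 [ 503.7 -444.6   -3.5] [149.  86.]
slot_mouth 0.9 [ 549.8 -254.1   25.7] [358. 176.]
slot_mouth 0.68 [ 599.6 -236.8   15.4] [358. 229.]
apron 0.9 [ 484.1 -273.6    4.8] [357.  99.]
key_mid 0.53 [ 600.1 -241.    11.7] [353. 227.]
jig 0.94 [ 545.9 -256.5   -1.5] [353. 169.]
11.8417 [ 603.90424809 -276.10194505  201.04768015]
```

View pics/j23.png

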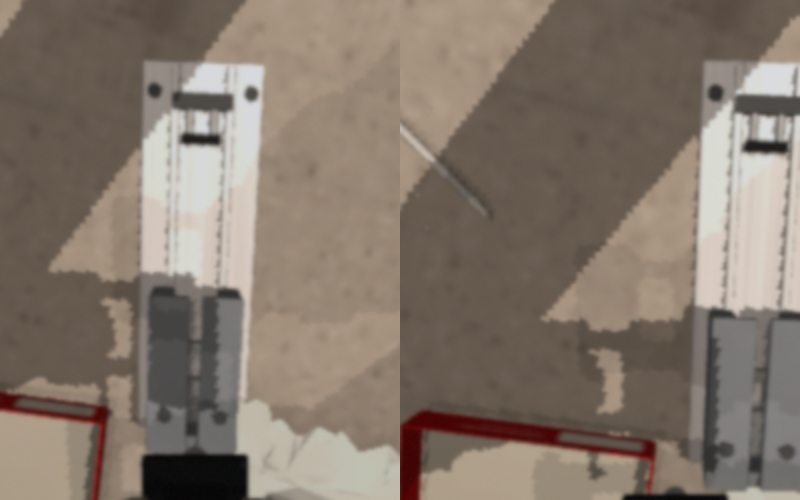

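The crop shows the whole jig: plate end at crop v≈64, buffer face at (201,143), block front v≈297 with the slit centred at u≈194. I'll fit its pose from those edge pixels.

Run:
```python
from h import *
from scipy.optimize import least_squares
I={k:np.load(f"j{k}.npy",allow_pickle=True).item() for k in (2,3)}
f2=lambda u,v:(2,(220+u/2,40+v/2)); f3=lambda u,v:(3,(180+(u-400)/2,20+v/2))
# (click, axis, value, z)
C=[(f2(146,62),'x',-110,6),(f2(263,66),'x',-110,6),(f2(146,70),'y',-30,6),(f2(139,418),'y',-30,6),(f2(263,70),'y',30,6),(f2(243,400),'y',30,6),
(f2(165,297),'x',0,45),(f2(228,299),'x',0,45),(f2(195,300),'y',0,45),(f2(192,425),'y',0,45),
(f3(703,66),'y',-30,6),(f3(690,460),'y',-30,6),(f3(730,62),'x',-110,6),(f3(735,318),'x',0,45),(f3(762,318),'y',0,45),(f3(756,480),'y',0,45)]
P=[atz(I[k],uv,z)[:2] for (k,uv),_,_,z in C]
def loc(p,X): c,s=np.cos(p[2]),np.sin(p[2]); d=X-p[:2]; return np.array([c*d[0]+s*d[1],-s*d[0]+c*d[1]])
r=least_squares(lambda p:[loc(p,X)['xy'.index(a)]-v for X,(_,a,v,_) in zip(P,C)],[550,-254,.29],loss='soft_l1')
print(r.x); print([(a,v,round(float(e),1)) for e,(_,a,v,_) in zip(loc and [loc(r.x,X)['xy'.index(a)]-v for X,(_,a,v,_) in zip(P,C)],C)])
for q in (f2(201,143),f3(766,151)): print("buffer face top",loc(r.x,atz(I[q[0]],q[1],13.5)[:2]))
for q in (f2(195,366),f2(195,376),f2(195,415)): print("slit features",loc(r.x,atz(I[q[0]],q[1],18)[:2]))
ims=[]
for k,(v0,u0) in ((2,(40,220)),(3,(20,180))):
    im=cv2.resize(cv2.imread(f"pics/j{k}.png"),None,fx=3,fy=3)
    c,s=np.cos(r.x[2]),np.sin(r.x[2])
    def L(pts,col): 
        q=[pix(I[k],[r.x[0]+c*x-s*y,r.x[1]+s*x+c*y,z])*3+1 for x,y,z in pts]; cv2.polylines(im,[np.array(q).round().astype(np.int32)],True,col,1)
    L([(-110,-30,6),(-110,30,6),(80,30,6),(80,-30,6)],(0,255,0)); L([(0,-23,45),(0,23,45),(80,23,45),(80,-23,45)],(0,0,255)); L([(0,-3,45),(0,3,45),(72,3,45),(72,-3,45)],(255,0,0))
    ims.append(im[v0*3+10:v0*3+600,u0*3+150:u0*3+540])
cv2.imwrite("pics/fit2.png",np.hstack(ims))
```

```text
[ 5.50383775e+02 -2.51585872e+02  2.49688577e-01]
[('x', -110, 0.5), ('x', -110, 0.4), ('y', -30, 1.9), ('y', -30, 0.5), ('y', 30, -0.6), ('y', 30, -1.9), ('x', 0, -0.2), ('x', 0, -0.2), ('y', 0, -0.6), ('y', 0, -0.0), ('y', -30, 0.2), ('y', -30, 0.8), ('x', -110, 0.2), ('x', 0, -0.7), ('y', 0, -1.3), ('y', 0, 0.6)]
buffer face top [-7.23491201e+01  6.28060058e-02]
buffer face top [-72.28168979  -0.24633133]
slit features [39.70092922  0.74265847]
slit features [45.16404034  0.92086505]
slit features [66.89746809  1.62985956]
```

View pics/fit2.png

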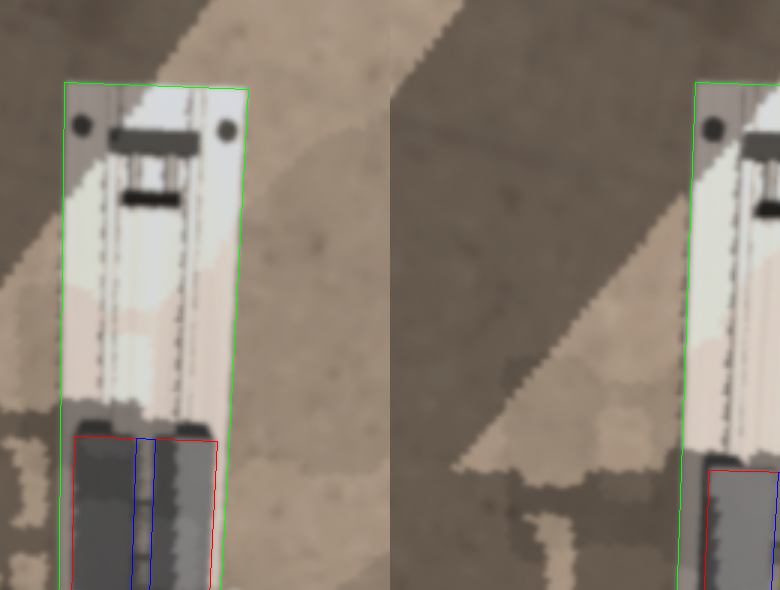

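The overlay matches the plate, block and slit in both views (jig ≈ (550.4, −251.6), yaw 0.25). Now the intensity profile along the slit should reveal the key's hole.

Run:
```python
from h import *
J=np.array([550.4,-251.6,.25]); c,s=np.cos(.25),np.sin(.25)
for k in (2,3):
    i=np.load(f"j{k}.npy",allow_pickle=True).item(); g=cv2.imread(f"pics/j{k}.png",0).astype(np.float32)
    for y in (-1,0,1,2):
        q=np.array([pix(i,[J[0]+c*x-s*y,J[1]+s*x+c*y,18]) for x in range(0,76,2)],np.float32)
        print(k,y,cv2.remap(g,q[:,:1],q[:,1:],1).ravel().astype(int))
o=robot.observe(); print(o["t"],o["contact_force"],o["joints"].round(2))
im=viewer.read_camera("scene"); save(im,"s2")
i=viewer.camera_info("scene"); p=pix(i,o["tcp_pos"]).astype(int); cv2.imwrite("pics/s2c.png",cv2.resize(cv2.imread("pics/s2.png")[p[1]-70:p[1]+70,p[0]-90:p[0]+90],None,fx=4,fy=4))
```

```text
2 -1 [119 118 109 101 105  99  98  99 106  97  96 102  99  70  79  82  89  92
  97 102 107 100  87  66  78  80  84  82  78  69  69  74  69  67  65  59
  46  44]
2 0 [119 118 113 113 115 109 110 112 116 107 107 112 108  75  90  89  92 102
 108 113 115 110  96  69  87  93  94  91  80  73  74  78  72  73  69  60
  46  44]
2 1 [120 118 115 115 115 113 114 118 120 114 115 117 109  76  93  94  93 107
 112 118 117 111  99  71  92 101  99  97  82  77  75  78  75  77  73  61
  46  46]
2 2 [117 115 108 106 105 105 106 113 115 110 112 114 104  73  88  91  91 102
 105 112 112 103  92  71  90  99  97  96  84  76  72  75  75  78  76  67
  55  56]
3 -1 [120 103 112 114 119 118 117 115 113 112 112 114 116 105 106 104 105 110
 112 117 122 122 115 107 111 112 111 113 116 114 112 109 109 111 110 106
  98  92]
3 0 [119 111 111 111 117 117 115 112 111 110 110 111 112  88  94  93  93 111
 114 120 126 119 103  84  96 102 100 100 106 106 103  98  97 101  98  83
  72  68]
3 1 [117 115 113 113 115 115 115 114 113 112 112 113 111  77  88  89  93 119
 122 125 127 119  97  74  97 104 101  97 103 104 101  98 100 102  96  70
  52  50]
3 2 [115 114 114 114 113 109 112 113 112 111 113 112 108  75  87  88  93 119
 124 125 123 114  93  72  99 106 104 102 104 104 103 102 102 102  95  67
  46  45]
11.8417 [ 0.04240932  0.24725314 -0.34580978] [ 0.07  0.52  0.43  1.6  -0.24  1.07  2.42]
```

View pics/s2c.png

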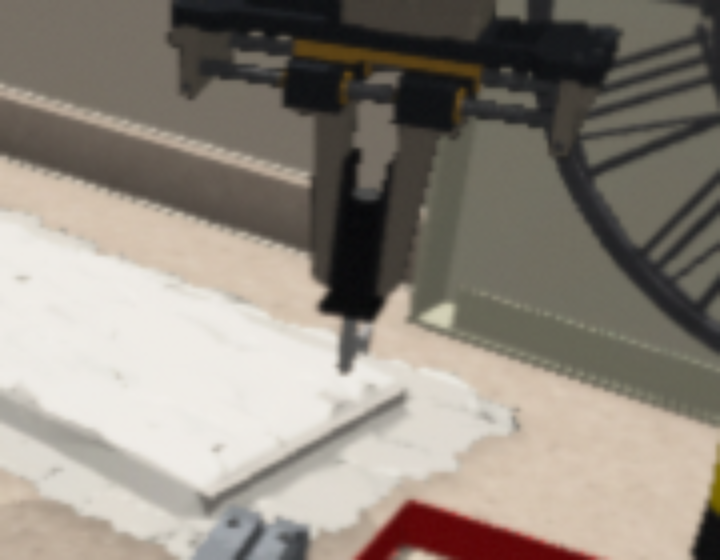

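The pick hangs straight in the gripper. The slit profile shows the key front at x≈27 and the hole from ≈33 to 47. Going in with the hook aimed at x=39.

```bash
cat >> h.py <<'E'
J=np.array([550.4,-251.6,.25]); JC,JS=np.cos(.25),np.sin(.25)
def tcp(hx,tipz,y=0): # tcp for hook at jig-local hx,y and tip height
    x=hx-46.5; return [J[0]+JC*x-JS*y,J[1]+JS*x+JC*y,tipz+57.2]
def F():
    f=[];
    for _ in range(3): robot.hold(.02); f.append(robot.observe()["contact_force"])
    f=np.mean(f,0); return np.array([JC*f[0]+JS*f[1],-JS*f[0]+JC*f[1],f[2]])
E
python3 - <<'E'
from h import *
robot.movep(tcp(-22,85),rot(.25)); robot.servo_line(tcp(-22,20.7),feed=100,rotation=rot(.25))
robot.hold(.15); b=F(); print(robot.observe()["t"],b)
for hx in (-4,8,16,24,30,35,39):
    robot.servo_line(tcp(hx,20.7),feed=45); f=F()-b; print(hx,f.round(2))
    if np.abs(f).max()>3: print("STOP"); break
else:
    for z in (18.7,17.5,16.5,14,11,8):
        robot.servo_line(tcp(hx,z),feed=20); f=F()-b; print("z",z,f.round(2))
        if np.abs(f).max()>2.5: robot.servo_line(tcp(hx,z+2),feed=20); print("STOP"); break
o=robot.observe(); print(o["t"],o["tcp_pos"]-tcp(hx,z))
E
```

```text
13.475 [-0.35674317  0.13330658 -1.02521651]
-4 [-0.19 -0.17 -0.59]
8 [ 0.35 -0.47  0.16]
16 [ 0.11 -0.58 -0.31]
24 [ 0.29  0.29 -0.15]
30 [-0.07 -0.2   0.  ]
35 [-0.15 -0.11 -0.27]
39 [ 0.46  0.02 -0.1 ]
z 18.7 [ 0.45 -0.02 -0.05]
z 17.5 [ 0.32 -0.25  0.36]
z 16.5 [ 0.2  -0.12 -0.45]
z 14 [-0.17 -0.43 -0.05]
z 11 [ 0.75  0.06 -0.19]
z 8 [ 0.45 -0.04 -0.01]
18.1583 [-0.07311204  0.01320039 -0.09922265]
```

Run:
```python
from h import *
b=F(); L=[]
for hx in [*np.arange(36,9,-3),*np.arange(6,-51,-7)]:
    robot.servo_line(tcp(hx,8),feed=25); o=robot.observe()["contact_force"]; f=np.array([JC*o[0]+JS*o[1],-JS*o[0]+JC*o[1],o[2]])-b; L.append((int(hx),*f.round(1).tolist()))
    if np.abs(f).max()>11: print("STOP"); break
print(L); o=robot.observe(); print(o["t"],o["tcp_pos"]-tcp(hx,8),o["wrist_torque"])
i=viewer.camera_info("scene"); save(viewer.read_camera("scene"),"s3")
p=pix(i,o["tcp_pos"]).astype(int); cv2.imwrite("pics/s3c.png",cv2.resize(cv2.imread("pics/s3.png")[p[1]-60:p[1]+80,p[0]-80:p[0]+80],None,fx=4,fy=4))
```

```text
[(36, -0.6, 0.3, 0.1), (33, -0.9, 0.5, -0.5), (30, -1.2, 0.4, -0.1), (27, -0.3, 0.5, -0.1), (24, 0.2, 1.0, -0.3), (21, 3.8, -0.3, -2.2), (18, 0.9, 1.0, -0.2), (15, 3.1, 0.6, 0.1), (12, 2.6, -1.1, 0.0), (6, 1.5, 0.1, 1.3), (-1, 1.4, -0.3, 1.1), (-8, 1.8, 0.4, 0.5), (-15, 2.0, -1.0, 0.3), (-22, 2.8, -0.1, -0.2), (-29, -0.3, -0.1, -0.7), (-36, 0.0, 1.1, -0.4), (-43, -0.6, 0.4, -0.8), (-50, -0.2, 0.6, 0.6)]
24.4667 [-0.23429328 -0.07684257  0.00933804] [ 0.05658482 -0.01464733  0.03308017]
```

View pics/s3c.png

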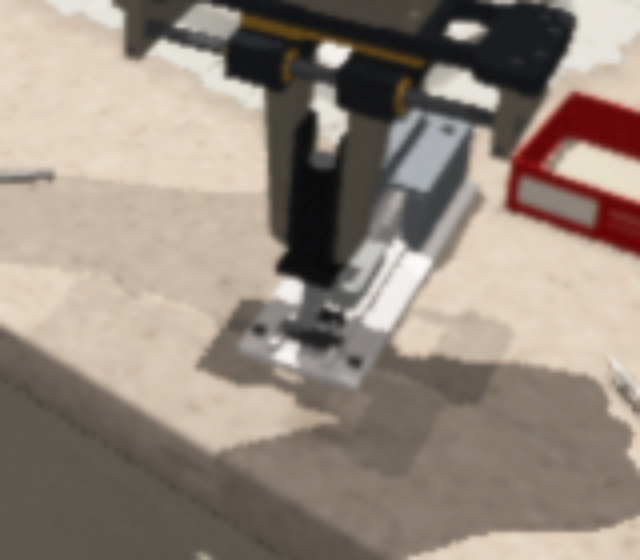

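The key is out on the apron behind the hook, in front of the buffer. Now the gentle approach by feel.

Run:
```python
from h import *
robot.servo_line(tcp(-58,8),feed=25); robot.hold(.1); b=F(); L=[]; hx=-58; n=0
while hx>-76:
    hx-=.5; robot.servo_line(tcp(hx,8),feed=12); f=(F()-b)[0]; L.append((hx,round(float(f),1)))
    if f>2.3: # confirm; aim at 3.5..5 N
        robot.hold(.15); f2=(F()-b)[0]; L.append(("chk",round(float(f2),1)))
        if f2>3.4: break
print(b,L,robot.observe()["t"])
```

```text
[ 0.39332807  0.54417225 -0.93021838] [(-58.5, -0.6), (-59.0, -0.4), (-59.5, -0.3), (-60.0, -0.4), (-60.5, 0.1), (-61.0, 0.3), (-61.5, 0.2), (-62.0, -0.2), (-62.5, 0.6), (-63.0, 1.0), (-63.5, 1.1), (-64.0, 3.0), ('chk', 4.1)] 28.9333
```

Run:
```python
from h import *
robot.servo_line(tcp(-59.3,8),feed=25); print((F()).round(1))
robot.servo_line(tcp(-59.3,25),feed=40); print((F()).round(1))
robot.servo_line(tcp(-59.3,92),feed=110)
i,im=look([615,-235,30],230,.25,"k0",["apron","key_mid"])
a=cv2.imread("pics/j0.png",0)[255:375,290:345]; r=cv2.matchTemplate(cv2.imread("pics/k0.png",0)[235:395,270:365],a,cv2.TM_CCOEFF_NORMED); print(cv2.minMaxLoc(r))
robot.movep([487.6,152.1,160],rot(.24)); o=robot.observe(); print(o["t"],o["tcp_pos"],o["contact_force"])
i=viewer.camera_info("scene"); save(viewer.read_camera("scene"),"s4")
p=pix(i,o["tcp_pos"]).astype(int); a=cv2.resize(cv2.imread("pics/s4.png")[p[1]-60:p[1]+60,p[0]-50:p[0]+50],None,fx=4,fy=4)
b=cv2.resize(cv2.imread("pics/k0.png")[50:290,220:420],None,fx=2,fy=2); cv2.imwrite("pics/c4.png",np.hstack([a,b]))
```

```text
[ 0.2  0.  -1.2]
[-0.2  0.8 -1.4]
apron 0.9 [ 481.  -272.     7.4] [315. 110.]
key_mid 0.77 [ 504.4 -263.    13.2] [318. 136.]
(0.01229905802756548, 0.9256107807159424, (40, 0), (20, 21))
33.075 [488.46559267 150.94310519 160.31261796] [ 0.31363595  0.37477682 -0.91990815]
```

View pics/c4.png

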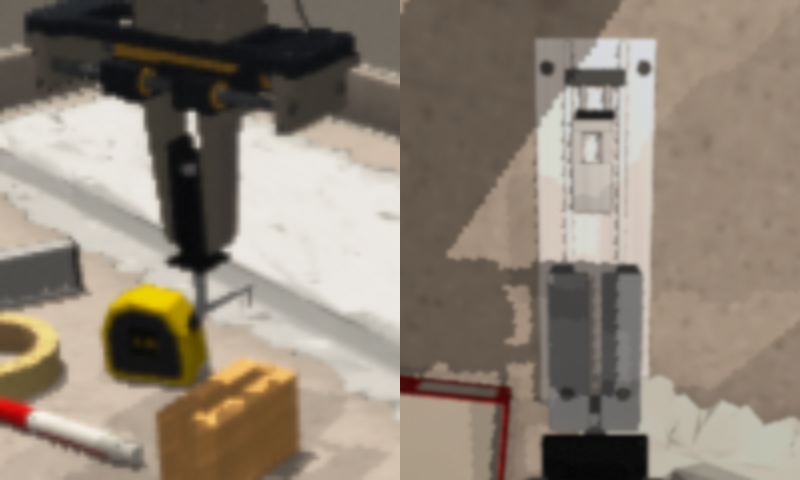

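The key sits against the buffer (crop (594,118)), and the pick hangs upright and unmoved in the gripper above the stand. Lowering it in.

Run:
```python
from h import *
P=lambda z:[487.6,152.1,z]
robot.servo_line(P(128),feed=60,rotation=rot(.24)); robot.hold(.2); b=F(); ok=True
for z in (121,114,106,98,90,82,75,71,69,68,67.4,66.9):
    robot.servo_line(P(z),feed=45 if z>72 else 12); f=F()-b; print(z,f.round(1))
    if z<70 and f[2]>1.0: break
    if np.abs(f).max()>4: ok=False; print("STOP"); break
o=robot.observe(); print(o["t"],o["tcp_pos"])
if ok:
    grip(.4,10); robot.hold(.2); robot.servo_line(P(150),feed=90); robot.servo_line(P(200),feed=120)
    i=viewer.camera_info("scene"); save(viewer.read_camera("scene"),"s5"); p=pix(i,P(80)).astype(int)
    a=cv2.resize(cv2.imread("pics/s5.png")[p[1]-60:p[1]+60,p[0]-65:p[0]+65],None,fx=3,fy=4)
    look([488,152,60],230,.24,"p5",["pick_grip","stand_top"])
    i=viewer.camera_info("wrist"); p=pix(i,P(60)).astype(int); c=cv2.resize(cv2.imread("pics/p5.png")[p[1]-80:p[1]+80,p[0]-65:p[0]+65],None,fx=3,fy=3)
    cv2.imwrite("pics/c5.png",np.hstack([a,c])); print(robot.observe()["t"])
```

```text
121 [-0.8  0.6  0.3]
114 [-0.5  0.5  0.1]
106 [-0.8  0.5  0.3]
98 [-0.2  0.2 -0.5]
90 [-0.6  0.2 -0.1]
82 [-1.1  0.3  0.3]
75 [ 0.2 -0.   0.2]
71 [-0.4  0.7  0.6]
69 [-0.1  0.3  0.5]
68 [-0.8  0.3  0. ]
67.4 [-0.3  0.3  0. ]
66.9 [-1.6  0.7  5.8]
38.4333 [487.70007574 152.11357837  67.23358546]
pick_grip 0.96 [487.1 155.6  88.3] [322. 255.]
stand_top 0.61 [490.  149.8  54.6] [315. 246.]
41.2417
```

View pics/c5.png

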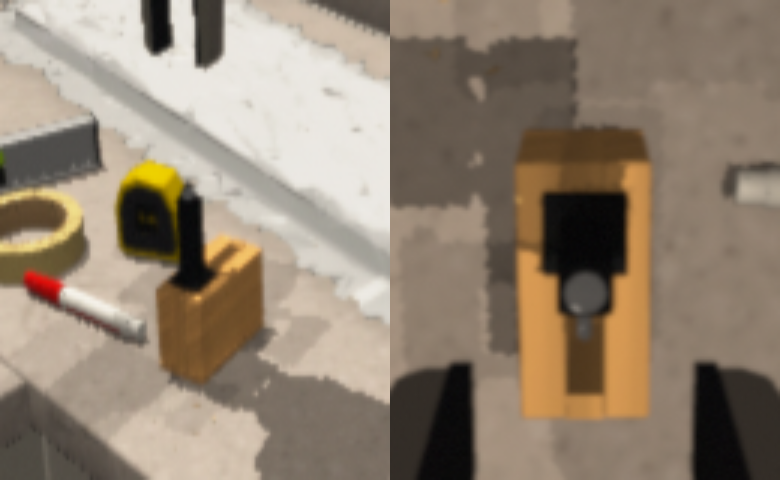

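The pick stands upright in the stand with its collar on the top, and the gripper is clear. Handing in.

```bash
python3 -c "
from h import *
print(robot.job_done(), robot.observe()['t'])"
```

```text
the job is handed in; nothing more can be done
the job is handed in; nothing more can be done
```

I dragged the key out past the catch, pressed it on the buffer at about 4 N, put the pick back upright in its stand and handed the job in at about 41 s; the verdict was not shown.

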